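# Tighten the glue press in star order

### The arm

A 6-joint arm with a two-finger parallel gripper is mounted at the origin on the work surface. World frame = base frame: x ahead of the robot, y to its left, z up, the work surface at z = 0. Lengths are in mm, angles in degrees, forces in N, time in s.
With the tool pointing down it reaches from about 275 to 750 mm from the base axis. Payload 10.2 kg.
Tool frame: the origin (TCP) lies at the very end of the fingers, on their centre line; the grasp point (between the pads) lies 19 mm behind it; z points along the fingers, y is the line along which they close (so a half turn about z gives the same grasp; the last joint's range is limited). The gripper opens to 88 mm and grips with 3 to 60 N. Pads are 18 mm wide; open, the fingers measure 123 mm over their backs; the gripper's body (75 mm by 187 mm) begins 45 mm behind the grasp point.
Start: joints at [-89.29, 17.928, 85.812, -0, 76.261, -12.8], TCP at [122.637, -510.481, 238.72] pointing down, gripper open.
Joint ranges: [-168.41, 168.41], [-55.51, 124.54], [10.69, 146.95], [-70.63, 250.63], [1, 178], [-165.06, 165.06]. Speed limits (degrees/s): [136.94, 136.94, 172.46, 180, 180, 180].

### API

Orientations are given as [roll, pitch, yaw] about the fixed x, y, z axes, in that order (R = Rz(yaw) Ry(pitch) Rx(roll)).
In Python, from rig import * gives the robot as it stands.
- The arm moves only by the tool arm_command, never from a script. Its argument "plan" is a list of rows, each a list of 3 entries, a list of its own where there are three numbers: the shift along the tool's x, y, z in mm, then the turn, a rotation vector about the tool's x, y, z in degrees, then the closure, from 0 (fully open) to 1 (shut). In form: [[[dx, dy, dz], [wx, wy, wz], claw], ...]. A call has 1 to 20 rows; each row is the pose to reach, as a shift and turn from the pose commanded when the call began, along the tool's axes at that moment; what a row does not reach only later rows make up. A row lasts 1/10 s, in which the tool goes at most 50 mm and 8.59 degrees, less where a joint would pass 70% of its speed; a pose out of reach is approached as far as the arm can. A call with a gripper value outside its range is refused whole. The fingers move at their own pace and stop on an object; the grip force is fixed at half the most. Time passes only in rows, so rows that repeat a pose let the fingers close. It gives the time, the measured TCP pose, the force and the opening at its end, in the units of the state.
- get_obs(): the state, without advancing time (a new reading comes with each control period).
- capture(name): name is "side" or "top" or "wrist"; returns (picture, depth): 480x640x3 uint8, blue, green, red; 480x640 float32, mm along the optical axis (not along the pixel's ray), 0 where there is no reading.
- camera_info(name): a dict with "fx", "fy", "cx", "cy" (pixels), "R" (3x3) and "t" (3): a world point X has camera coordinates R X + t. Camera axes: x right, y down, z forward; pixel columns grow to the right and rows downward; lengths in mm; the calibration is good to about 2 mm. A picture is of the moment at which its call begins: read the wrist's pose just before it. camera_info takes no time and is no camera call; for the wrist camera it gives the pose at the moment of the call.
- hand_in(): hands the job in, once; it reports no verdict.
The state is a dict: "time": time; "qpos": joint angles; "joint_vel": joint speeds; "joint_torque": joint torques, N m; "eef_pos": TCP position; "tool_rot": TCP orientation; "ft_force": force on the tool from outside, world axes, zero at the start; "moment": the same for the moment, N m; "finger_gap": finger opening in mm.
Only numpy, scipy, OpenCV 4.12 (cv2) and the standard library are available. Lean on these libraries where they do the work, as an engineer would, in place of code of your own. Each camera call takes 0.05 s, during which the arm holds its last target. There are 200 camera calls.

### The job

A glued lacquer panel lies in the clamp press: hand-tighten the four crank knobs clockwise in star order, in two passes, always going from a knob to the one diagonally opposite before the other two. In the first pass bring every knob just to snug against the pressing plate, about 13 N of push on its handle; only when all four are snug go round again and make every knob firm, about 18 N on the handle, never past 20 N. Then let go, leaving the plate and everything else on the bench where they are.

Things in the scene. Friction and masses are not known exactly. Their poses are not given: they have to be found in the camera images.
- press: clamp press fixed to the bench: plywood board 280 x 340 x 18 mm, on it a dark lacquered panel 210 x 190 x 30 mm, over that two aluminium bridge bars along y (34 x 260 mm) at x = -65 and +65 mm on steel posts, tops 98 mm above the bench. Origin: centre of the board's underside, on the bench; at yaw 0 x points away from the robot, y left, z up
- knob_a: steel crank knob on the near left screw (x -65, y +70 mm in the press frame), diagonally opposite knob_c; origin on its turning axis, 104 mm above the bench (it never rises or sinks). Flat arm along the knob's x, top 10 mm above the origin; at its end, 36 mm from the axis, a round black upright handle 14 mm thick, from 10 to 52 mm above the origin. Clockwise seen from above tightens
- knob_a_handle (a point): centre of knob_a's upright handle: on the handle's axis, 36 mm from the turning axis, 138 mm above the bench; axes as the knob's (x points outward along the arm, z up)
- knob_b: steel crank knob on the near right screw (x -65, y -70 mm in the press frame), diagonally opposite knob_d; shape and axes as knob_a. All knobs: while the screw below is off the plate the handle takes a slow sideways push of about 9.7 N (at 36 mm from the axis); then the sprung screw bites and the push rises by about 12 N per radian
- knob_b_handle (a point): centre of knob_b's upright handle: on the handle's axis, 36 mm from the turning axis, 138 mm above the bench; axes as the knob's (x points outward along the arm, z up)
- knob_c: steel crank knob on the far right screw (x +65, y -70 mm in the press frame), diagonally opposite knob_a; shape and axes as knob_a. All knobs: how far each screw stands off the plate at the start is different and hidden: it meets the plate after 0.15 to 0.6 rad of turning, which the knob's angle does not tell
- knob_c_handle (a point): centre of knob_c's upright handle: on the handle's axis, 36 mm from the turning axis, 138 mm above the bench; axes as the knob's (x points outward along the arm, z up)
- knob_d: steel crank knob on the far left screw (x +65, y +70 mm in the press frame), diagonally opposite knob_b; shape and axes as knob_a. All knobs: each stays where it is left, without springing back. The slow push P on the handle tells the screw's pressure: (P - 9.7 N) x 7.2, so about 20 to 24 N at 13 N and 52 to 60 N at 18 N
- knob_d_handle (a point): centre of knob_d's upright handle: on the handle's axis, 36 mm from the turning axis, 138 mm above the bench; axes as the knob's (x points outward along the arm, z up)
- caul: loose pressing plate of light wood, 200 x 180 x 15 mm, lying on the panel under the two bridges; the four screws press on it. Origin: centre of its underside, 48 mm above the bench
- glue_jar: small amber glue jar, 34 mm across, 45 mm high, standing on the press's base board beside the bridges; origin under its centre
- wedge: wooden wedge block 26 x 60 x 12 mm lying on the middle of the pressing plate between the bridges; origin under its centre
- lacquer_jar: lacquer jar, 68 mm across, 75 mm high, on the bench left of the press; origin under its centre
- brush: brush lying on the bench left of the press, origin under its middle
- dish: white dish 100 mm across, on the bench right of the press; origin under its centre
- tape: roll of tape lying flat, 90 mm across, 24 mm high, on the bench right of the press; origin under its centre

How it is judged:
By the outcome, as a careful person would: the job done as asked, in the order asked, and still so for the second after the job is handed in, with the robot touching nothing.
It also fails if it takes over 72 s, if anything falls off the work surface, if the arm or the gripper's body presses on something with over 40 N, if the wrist force passes 120 N, or if a joint passes its speed limit or range.

## Working session

There is one attempt and no reset: what is moved stays moved. The work goes in short steps, Python scripts to look and compute and a tool call to move; the robot and the scene stay as the last step left them, time stands still between calls to the robot, and variables do not carry over. Pictures are saved under pics/ and viewed, on a budget of 10 in all, crops included, one or two more only if the job needs it, and the job is handed in when it is done.

Besides the shell and the picture viewer there is one more tool, called after ">>>" as name([rows], argument=value, ...), one row to a line, values as JSON. arm_command: Moves the arm, as the interface text tells. Its arguments: {"type":"object","properties":{"plan":{"type":"array"}},"required":["plan"]}

```bash
ls; mkdir -p pics; python3 - <<'E'
from rig import *
import cv2,numpy as np
o=get_obs();print(o)
for n in("top","side"):
    p,d=capture(n);cv2.imwrite(f"pics/{n}0.png",p);np.save(f"pics/{n}0.npy",d)
    i=camera_info(n);print(n,i)
E
```

```text
pics
{'time': 0.0, 'qpos': array([-8.92901149e+01,  1.79581454e+01,  8.58540502e+01, -3.38887326e-04,
        7.62602415e+01, -1.28003733e+01]), 'joint_vel': array([-0.06101034,  0.02662149,  0.02531549, -0.03144975, -0.00048301,
        0.16657509]), 'joint_torque': array([-4.47079965e-04, -4.02208114e+01, -2.52265495e+01,  6.94326404e-02,
        3.52218118e-02, -9.27652673e-05]), 'eef_pos': array([ 122.62941463, -510.22388093,  238.17239774]), 'tool_rot': array([-1.79929290e+02, -1.57278795e-02,  1.35103294e+01]), 'ft_force': array([ 0.30753271,  0.02539966, -1.38317641]), 'moment': array([-0.05591281,  0.0028092 , -0.0704871 ]), 'finger_gap': 88.40073423170686}
top {'fx': 592.2519968647573, 'fy': 592.2519968647573, 'cx': 308.3887316595454, 'cy': 240.64756815518882, 'R': array([[-0.02854353, -0.99951821, -0.01219111],
       [-0.98606617,  0.03015478, -0.16359767],
       [ 0.16388647,  0.00735159, -0.98645181]]), 't': array([   4.98165197,  562.66986968, 1337.56283805])}
side {'fx': 439.9014279251726, 'fy': 439.9014279251726, 'cx': 315.0373958239525, 'cy': 234.6919832235502, 'R': array([[-0.9924993 , -0.12223661,  0.00182803],
       [-0.09381239,  0.75195085, -0.65250988],
       [ 0.07838601, -0.6477871 , -0.75777801]]), 't': array([ 548.06767811,  133.01283269, 1223.51094944])}
```

View pics/top0.png

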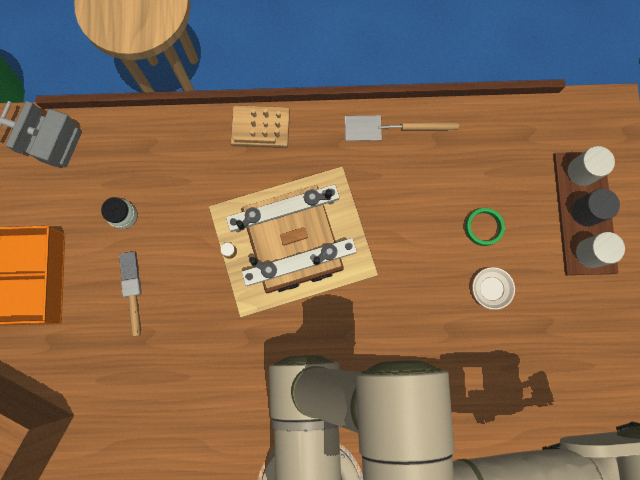

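View pics/side0.png

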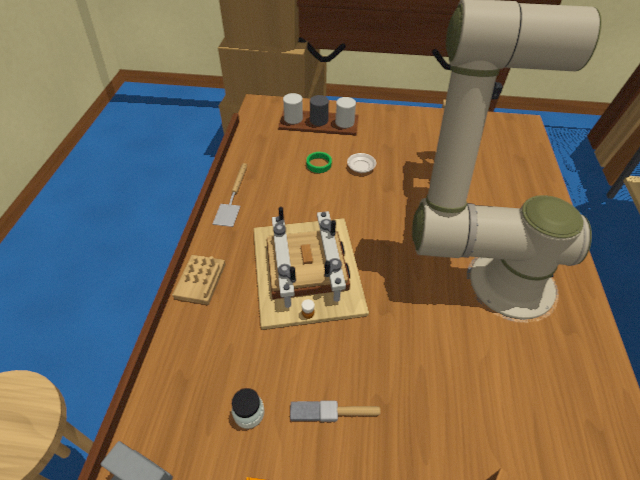

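Top view: board corners are about (210,207), (343,168), (377,275), (241,316), and the knobs are at about (252,215), (312,197), (330,252), (268,270). The bars are tilted about 15°. Next I'll compute the press pose and zoom in.

```bash
cat >h.py <<'E'
from rig import *
import cv2,numpy as np
def ray(i,px,z):
    px=np.atleast_2d(px).astype(float)
    d=np.c_[(px[:,0]-i['cx'])/i['fx'],(px[:,1]-i['cy'])/i['fy'],np.ones(len(px))]@i['R']
    c=-i['R'].T@i['t']
    return c+d*((z-c[2])/d[:,2])[:,None]
def proj(i,X):
    q=np.atleast_2d(X)@i['R'].T+i['t'];return q[:,:2]/q[:,2:]*[i['fx'],i['fy']]+[i['cx'],i['cy']]
E
python3 - <<'E'
from h import *
i=camera_info("top");p=cv2.imread("pics/top0.png")
c=ray(i,[(210,207),(343,168),(377,275),(241,316)],18);print(c.round(1),c.mean(0))
for a,b in((0,1),(3,2),(3,0),(2,1)):
    v=c[b]-c[a];print(np.hypot(*v[:2]),np.degrees(np.arctan2(v[1],v[0])))
print(ray(i,[(252,215),(312,197),(330,252),(268,270)],114).round(1))
cv2.imwrite("pics/z.png",cv2.resize(p[155:325,200:385],None,fx=3.5,fy=3.5,interpolation=cv2.INTER_CUBIC)[:600])
E
```

```text
[[ 656.8  223.5   18. ]
 [ 743.8 -100.7   18. ]
 [ 480.2 -170.9   18. ]
 [ 393.5  151.2   18. ]] [568.58367116  25.78725424  18.        ]
335.7272246786779 -74.98156951776922
333.6037485210442 -74.93376764032534
273.0494982558365 15.35257103452944
272.76704664365263 14.906846254577218
[[613.4 112.4 114. ]
 [650.5 -23.1 114. ]
 [524.4 -59.2 114. ]
 [488.5  78.7 114. ]]
```

View pics/z.png

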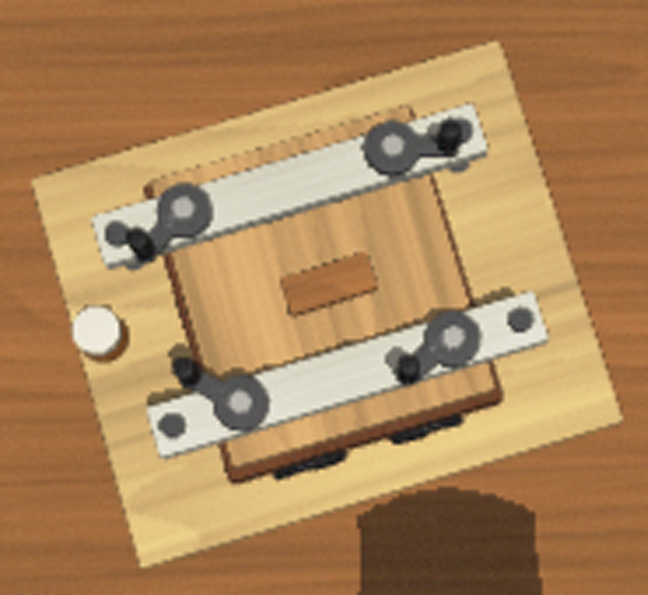

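Press is at about (568.6, 25.8) with yaw 15.1°, and all four knob axes agree with it to within 2 mm. I'll move above it for a wrist view, fingers closed (they will push the handles).

>>> arm_command([
  [[558, -417, -62], [0, 0, -136.5], 1],
  [[558, -417, -62], [0, 0, -136.5], 1],
  [[558, -417, -62], [0, 0, -136.5], 1],
  [[558, -417, -62], [0, 0, -136.5], 1],
  [[558, -417, -62], [0, 0, -136.5], 1],
  [[558, -417, -62], [0, 0, -136.5], 1],
  [[558, -417, -62], [0, 0, -136.5], 1],
  [[558, -417, -62], [0, 0, -136.5], 1],
  [[558, -417, -62], [0, 0, -136.5], 1],
  [[558, -417, -62], [0, 0, -136.5], 1],
  [[558, -417, -62], [0, 0, -136.5], 1],
  [[558, -417, -62], [0, 0, -136.5], 1],
  [[558, -417, -62], [0, 0, -136.5], 1],
  [[558, -417, -62], [0, 0, -136.5], 1],
  [[558, -417, -62], [0, 0, -136.5], 1],
  [[558, -417, -62], [0, 0, -136.5], 1],
  [[558, -417, -62], [0, 0, -136.5], 1],
  [[558, -417, -62], [0, 0, -136.5], 1],
  [[558, -417, -62], [0, 0, -136.5], 1],
  [[558, -417, -62], [0, 0, -136.5], 1],
])

```text
time: 2.1
eef_pos: [567.7, 25.1, 300.8]
tool_rot: [180.0, 0.0, 149.9]
ft_force: [-1.0, 0.3, 0.5]
finger_gap: 0.2
```

```bash
python3 - <<'E'
from h import *
o=get_obs();print(o['time'],o['eef_pos'],o['tool_rot'],o['finger_gap'],o['ft_force'])
i=camera_info("wrist")
p,d=capture("wrist");cv2.imwrite("pics/w0.png",p);np.save("pics/w0.npy",d);np.save("pics/w0i.npy",i,allow_pickle=True);print(i)
for k in range(4): 
    print(get_obs()['ft_force']);capture("wrist")
E
```

```text
2.1 [567.70070663  25.10753739 300.78907962] [1.79997768e+02 3.05139548e-03 1.49893711e+02] 0.18465757673850003 [-0.96382479  0.32280732  0.51379708]
{'fx': 375.4125323415539, 'fy': 375.4125323415539, 'cx': 317.76705234689297, 'cy': 237.98360711470403, 'R': array([[ 5.01850573e-01,  8.64954211e-01,  4.63405039e-04],
       [ 8.33623736e-01, -4.83815232e-01,  2.66447532e-01],
       [ 2.30689118e-01, -1.33330541e-01, -9.63849313e-01]]), 't': array([-306.58409271, -515.04594494,  321.21713258])}
[0.10510572 0.24219853 0.58374965]
[0.05852358 0.56721624 1.28703051]
[1.20449618 0.35147738 0.17259367]
[-0.01771117  0.14501178  1.10608356]
```

View pics/w0.png

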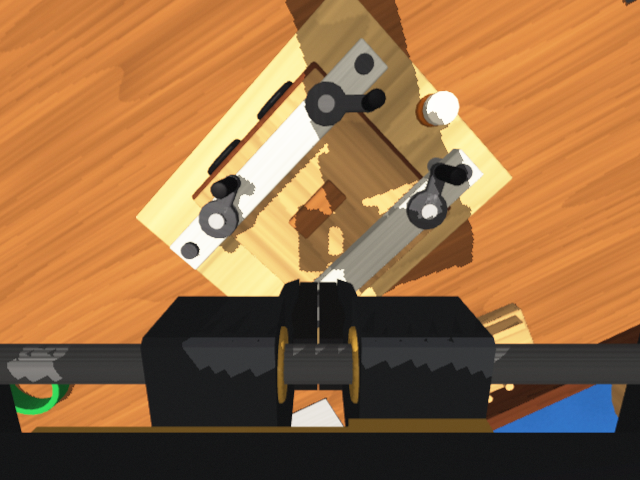

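Wrist view: knob a's hub is at (326,103) with its handle near (372,98), b's hub at (219,220) with handle near (222,187), d's hub at (428,210) with handle near (450,172), and c is hidden. I'll locate hubs and handles from depth.

```bash
python3 - <<'E'
from h import *
def cloud(i,d):
    v,u=np.mgrid[:480,:640];c=np.stack([(u-i['cx'])/i['fx']*d,(v-i['cy'])/i['fy']*d,d],-1).reshape(-1,3)[d.ravel()>0]
    return (c-i['t'])@i['R']
th=np.radians(15.1);Rm=np.array([[np.cos(th),-np.sin(th)],[np.sin(th),np.cos(th)]])
K={k:np.array([568.6,25.8])+Rm@v for k,v in dict(a=(-65,70),b=(-65,-70),c=(65,-70),d=(65,70)).items()}
for n,i,f in(("w",np.load("pics/w0i.npy",allow_pickle=True).item(),"w0"),("t",camera_info("top"),"top0")):
    P=cloud(i,np.load(f"pics/{f}.npy"))
    for k,c in K.items():
        r=np.hypot(*(P[:,:2]-c).T)
        h=P[(r<60)&(P[:,2]>128)&(P[:,2]<165)];top=h[h[:,2]>148]
        hub=P[(r<25)&(P[:,2]>109)&(P[:,2]<122)]
        for nm,q in(("hd",h),("top",top),("hub",hub)):
            if len(q)>2:
                m=(q.min(0)+q.max(0))/2;e=m[:2]-c
                print(n,k,c.round(1),nm,len(q),m.round(1),"span",np.ptp(q,0).round(1),"r %.1f al %.1f"%(np.hypot(*e),np.degrees(np.arctan2(e[1],e[0]))))
E
```

```text
w a [487.6  76.5] hd 371 [508.1 108.4 143.1] span [13.8 13.8 29.7] r 37.9 al 57.3
w a [487.6  76.5] top 310 [508.  108.4 153.1] span [13.7 13.8  9.6] r 37.9 al 57.4
w a [487.6  76.5] hub 1592 [490.5  79.7 115. ] span [35.4 40.2 10.6] r 4.3 al 48.4
w b [524.1 -58.7] hd 385 [506.2 -28.5 142.9] span [13.9 13.2 29.6] r 35.2 al 120.6
w b [524.1 -58.7] top 283 [506.2 -28.5 153. ] span [13.9 13.2  9.5] r 35.2 al 120.6
w b [524.1 -58.7] hub 1267 [527.6 -54.9 114.6] span [35.2 40.2 10.9] r 5.2 al 47.4
w c [649.6 -24.9] hub 47 [652.  -23.9 114.7] span [30.5 18.2  8.9] r 2.6 al 21.0
w d [613.1 110.3] hd 432 [589.8 136.2 143.2] span [13.7 13.7 29.9] r 34.8 al 132.0
w d [613.1 110.3] top 293 [589.8 136.2 153.1] span [13.7 13.7 10.1] r 34.8 al 132.0
w d [613.1 110.3] hub 1371 [612.9 113.1 114.5] span [40.2 38.7 10.8] r 2.8 al 95.3
t a [487.6  76.5] hd 45 [506.2 109.4 146.8] span [12.7 13.3 33.6] r 37.8 al 60.5
t a [487.6  76.5] top 34 [506.4 109.4 157.1] span [12.4 13.3 13. ] r 37.9 al 60.3
t a [487.6  76.5] hub 215 [489.5  79.7 115.6] span [33.8 37.2 12.9] r 3.8 al 59.8
t b [524.1 -58.7] hd 41 [504.3 -28.6 147.4] span [12.6 11.  27.9] r 36.0 al 123.3
t b [524.1 -58.7] top 35 [504.4 -28.7 155. ] span [12.3 10.9 12.8] r 35.9 al 123.2
t b [524.1 -58.7] hub 217 [525.1 -54.8 115.6] span [35.5 40.2 12.2] r 4.0 al 75.2
t c [649.6 -24.9] hd 46 [651.1 -58.5 144.9] span [12.5 13.4 30.2] r 33.7 al -87.4
t c [649.6 -24.9] top 33 [651.3 -58.4 154.7] span [12.  13.1 10.4] r 33.6 al -87.0
t c [649.6 -24.9] hub 213 [651.7 -26.6 115.3] span [35.  42.8 12.4] r 2.7 al -40.1
t d [613.1 110.3] hd 47 [588.3 136.9 145.4] span [12.4 13.1 31.4] r 36.4 al 133.0
t d [613.1 110.3] top 35 [588.3 136.9 155.1] span [12.4 13.1 12.1] r 36.4 al 133.0
t d [613.1 110.3] hub 215 [613.3 113.4 115.5] span [39.2 37.8 12.7] r 3.1 al 86.6
```

The handles fix the press centre at (571.1, 26.4): all measured radii come out at 36 ±1.2 mm. The arm angles are a 60.1°, b 124.6°, c −88.9°, d 135.6°. Now a helper for the measured push and for planning shifts.

```bash
cat >k.py <<'E'
from h import *
import sys,json
AX=dict(a=(490.1,77.1),b=(526.6,-58.1),c=(652.1,-24.3),d=(615.6,110.9))
S=dict(a=1,b=1,c=-1,d=1)   # +1: pushes with tool -x face (yaw=al+90); -1: with +x face (yaw=al-90)
def axes(y): y=np.radians(y);return np.array([np.cos(y),np.sin(y)]),np.array([np.sin(y),-np.cos(y)])
def goal(k,al,s,z,z2=None):   # tool shift/turn to stand s mm ccw of handle at angle al
    o=get_obs();p=o['eef_pos'];y0=o['tool_rot'][2];x,y=axes(y0)
    a=np.radians(al);t=np.array([-np.sin(a),np.cos(a)]);g=np.array(AX[k])+36*np.array([np.cos(a),np.sin(a)])+s*t
    dl=g-p[:2];tw=-((al+90*S[k]-y0+180)%360-180)
    print(k,"shift",(x@dl).round(1),(y@dl).round(1),"z",round(p[2]-z,1),"turn",round(tw,1),"from yaw",y0.round(1),"tilt",o['tool_rot'][:2].round(2))
def push(k,n=6):
    F=[];
    for j in range(n+1):
        o=get_obs();F.append(o['ft_force'])
        if j<n: capture("wrist")
    F=np.array(F);f=-F.mean(0)[:2];p=o['eef_pos'];y0=o['tool_rot'][2];x,y=axes(y0);s=S[k]
    r=p[:2]-AX[k];px=s*(x@r);d=np.arcsin(np.clip((px-16)/36,-1,1));al=y0-90*s+np.degrees(d)
    a=np.radians(al);h=36*np.array([np.cos(a),np.sin(a)]);c=h+7*s*x
    P=-(c[0]*f[1]-c[1]*f[0])/36
    print(f"{k} t={o['time']:.2f} al={al:.2f} P={P:.2f} Fpush={-s*(x@f):.2f} Frad={s*(y@f):.2f} z={p[2]:.1f} sd={F[:,:2].std(0).round(2)} px={px:.1f} py={s*(y@r):.1f}")
    open("log.txt","a").write(json.dumps([k,o['time'],al,P])+"\n")
def arc(k,s,phis):
    for q in phis:
        a=np.radians(q);print(q,(S[k]*np.array([s*np.cos(a)-36*np.sin(a)-s,36*np.cos(a)+s*np.sin(a)-36])).round(2))
E
python3 - <<'E'
from k import *
goal('a',60.1,26,160);goal('a',60.1,26,124)
arc('a',16,range(2,21))
E
```

```text
a shift 119.3 42.0 z 140.8 turn -0.1 from yaw 150.0 tilt [1.8e+02 1.0e-02]
a shift 119.3 42.0 z 176.8 turn -0.1 from yaw 150.0 tilt [1.8e+02 1.0e-02]
2 [-1.27  0.54]
3 [-1.91  0.79]
4 [-2.55  1.03]
5 [-3.2   1.26]
6 [-3.85  1.48]
7 [-4.51  1.68]
8 [-5.17  1.88]
9 [-5.83  2.06]
10 [-6.49  2.23]
11 [-7.16  2.39]
12 [-7.83  2.54]
13 [-8.51  2.68]
14 [-9.18  2.8 ]
15 [-9.86  2.91]
16 [-10.54   3.02]
17 [-11.22   3.1 ]
18 [-11.91   3.18]
19 [-12.59   3.25]
20 [-13.28   3.3 ]
```

>>> arm_command([
  [[119.3, 42, 100], [0, 0, 0], 1],
  [[119.3, 42, 100], [0, 0, 0], 1],
  [[119.3, 42, 100], [0, 0, 0], 1],
  [[119.3, 42, 110], [0, 0, 0], 1],
  [[119.3, 42, 140], [0, 0, 0], 1],
  [[119.3, 42, 165], [0, 0, 0], 1],
  [[119.3, 42, 176.8], [0, 0, 0], 1],
  [[117, 42, 176.8], [0, 0, 0], 1],
  [[114, 42, 176.8], [0, 0, 0], 1],
  [[112, 42, 176.8], [0, 0, 0], 1],
  [[110.5, 42, 176.8], [0, 0, 0], 1],
  [[109.3, 42, 176.8], [0, 0, 0], 1],
])

```text
time: 3.55
eef_pos: [494.0, 116.6, 124.5]
tool_rot: [180.0, -0.0, 150.0]
ft_force: [-5.8, 4.1, 5.2]
finger_gap: 0.4
```

```bash
python3 - <<'E'
from k import *
push('a',4);goal('a',60.1,16,124)
E
```

```text
a t=3.75 al=60.76 P=4.81 Fpush=4.86 Frad=-0.21 z=124.2 sd=[0.92 0.8 ] px=16.5 py=36.1
a shift -0.4 -0.1 z 0.2 turn -0.1 from yaw 150.0 tilt [ 1.7999e+02 -3.0000e-02]
```

>>> arm_command([
  [[-1.3, 0.5, 0], [0, 0, 2], 1],
  [[-2.6, 1.0, 0], [0, 0, 4], 1],
  [[-3.9, 1.5, 0], [0, 0, 6], 1],
  [[-5.2, 1.9, 0], [0, 0, 8], 1],
  [[-6.5, 2.2, 0], [0, 0, 10], 1],
  [[-7.8, 2.5, 0], [0, 0, 12], 1],
  [[-8.5, 2.7, 0], [0, 0, 13], 1],
  [[-9.2, 2.8, 0], [0, 0, 14], 1],
  [[-9.9, 2.9, 0], [0, 0, 15], 1],
])

```text
time: 4.65
eef_pos: [503.3, 114.8, 124.1]
tool_rot: [-180.0, -0.1, 135.0]
ft_force: [-6.9, 6.4, 6.0]
finger_gap: 0.4
```

```bash
python3 - <<'E'
from k import *
push('a',6);goal('a',45.1,16,124)
E
```

```text
a t=4.95 al=46.95 P=9.03 Fpush=8.95 Frad=0.35 z=124.1 sd=[0.52 0.39] px=17.2 py=36.0
a shift -1.2 -0.0 z 0.1 turn -0.1 from yaw 135.0 tilt [-1.7999e+02 -1.2000e-01]
```

>>> arm_command([
  [[-1.3, 0.5, 0], [0, 0, 2], 1],
  [[-2.6, 1.0, 0], [0, 0, 4], 1],
  [[-3.9, 1.5, 0], [0, 0, 6], 1],
  [[-4.5, 1.7, 0], [0, 0, 7], 1],
  [[-5.2, 1.9, 0], [0, 0, 8], 1],
  [[-5.8, 2.1, 0], [0, 0, 9], 1],
  [[-6.5, 2.2, 0], [0, 0, 10], 1],
])

```text
time: 5.65
eef_pos: [509.7, 111.9, 124.2]
tool_rot: [-180.0, -0.1, 125.0]
ft_force: [-5.6, 7.9, 5.1]
finger_gap: 0.6
```

```bash
python3 - <<'E'
from k import *
push('a',6)
E
```

```text
a t=5.95 al=36.94 P=8.76 Fpush=8.74 Frad=0.09 z=124.1 sd=[0.58 0.46] px=17.2 py=36.0
```

>>> arm_command([
  [[-1.3, 0.5, 0], [0, 0, 2], 1],
  [[-2.6, 1.0, 0], [0, 0, 4], 1],
  [[-3.9, 1.5, 0], [0, 0, 6], 1],
  [[-5.2, 1.9, 0], [0, 0, 8], 1],
  [[-6.5, 2.2, 0], [0, 0, 10], 1],
  [[-7.2, 2.4, 0], [0, 0, 11], 1],
  [[-7.8, 2.5, 0], [0, 0, 12], 1],
])

```text
time: 6.65
eef_pos: [516.4, 107.2, 124.2]
tool_rot: [180.0, -0.1, 113.0]
ft_force: [-4.7, 8.8, 4.0]
finger_gap: 0.7
```

```bash
python3 - <<'E'
from k import *
push('a',6)
E
```

```text
a t=6.95 al=25.27 P=10.18 Fpush=9.98 Frad=0.92 z=124.2 sd=[0.53 0.34] px=17.4 py=36.0
```

>>> arm_command([
  [[-1.3, 0.5, 0], [0, 0, 2], 1],
  [[-2.6, 1.0, 0], [0, 0, 4], 1],
  [[-3.2, 1.3, 0], [0, 0, 5], 1],
  [[-3.9, 1.5, 0], [0, 0, 6], 1],
  [[-4.5, 1.7, 0], [0, 0, 7], 1],
  [[-5.2, 1.9, 0], [0, 0, 8], 1],
])

```text
time: 7.55
eef_pos: [520.2, 103.4, 124.3]
tool_rot: [180.0, -0.2, 105.0]
ft_force: [-4.5, 10.9, 4.6]
finger_gap: 0.5
```

```bash
python3 - <<'E'
from k import *
push('a',10)
E
```

```text
a t=8.05 al=17.54 P=11.40 Fpush=11.15 Frad=1.07 z=124.3 sd=[0.33 0.5 ] px=17.6 py=35.9
```

>>> arm_command([
  [[-0.7, 0.3, 0], [0, 0, 1], 1],
  [[-1.5, 0.6, 0], [0, 0, 2.3], 1],
  [[-1.5, 0.6, 0], [0, 0, 2.3], 1],
])

```text
time: 8.35
eef_pos: [521.3, 102.1, 124.3]
tool_rot: [180.0, -0.2, 102.7]
ft_force: [-4.7, 11.0, 4.9]
finger_gap: 0.6
```

```bash
python3 - <<'E'
from k import *
push('a',8)
E
```

```text
a t=8.75 al=15.22 P=12.05 Fpush=11.72 Frad=1.44 z=124.3 sd=[0.53 0.48] px=17.6 py=35.9
```

```bash
python3 - <<'E'
from k import *
goal('c',-88.9,26,124)
E
```

```text
c shift -192.7 118.0 z 0.3 turn -78.4 from yaw 102.7 tilt [ 1.7997e+02 -1.5000e-01]
```

>>> arm_command([
  [[6, 0, 0], [0, 0, 0], 1],
  [[6, 0, -30], [0, 0, 0], 1],
  [[0, 0, -60], [0, 0, -8], 1],
  [[-191, 118, -60], [0, 0, -78.4], 1],
  [[-191, 118, -60], [0, 0, -78.4], 1],
  [[-191, 118, -60], [0, 0, -78.4], 1],
  [[-191, 118, -60], [0, 0, -78.4], 1],
  [[-191, 118, -60], [0, 0, -78.4], 1],
  [[-191, 118, -60], [0, 0, -78.4], 1],
  [[-191, 118, -60], [0, 0, -78.4], 1],
  [[-191, 118, -60], [0, 0, -78.4], 1],
  [[-191, 118, -60], [0, 0, -78.4], 1],
  [[-191, 118, -60], [0, 0, -78.4], 1],
  [[-191, 118, -30], [0, 0, -78.4], 1],
  [[-191, 118, 0], [0, 0, -78.4], 1],
])

```text
time: 10.25
eef_pos: [679.1, -59.9, 123.9]
tool_rot: [-180.0, 0.1, -179.1]
ft_force: [-0.2, 0.3, 0.3]
finger_gap: 0.3
```

```bash
python3 - <<'E'
from k import *
p,d=capture("wrist");print(get_obs()['ft_force'])
goal('c',-88.9,26,124);goal('c',-88.9,16,124);arc('c',16,range(2,13,2))
E
```

```text
[-1.46362995  0.2743067  -4.23990055]
c shift -2.1 -0.5 z -6.5 turn -0.2 from yaw -179.1 tilt [179.9   -0.41]
c shift 7.9 -0.6 z -6.5 turn -0.2 from yaw -179.1 tilt [179.9   -0.41]
2 [ 1.27 -0.54]
4 [ 2.55 -1.03]
6 [ 3.85 -1.48]
8 [ 5.17 -1.88]
10 [ 6.49 -2.23]
12 [ 7.83 -2.54]
```

>>> arm_command([
  [[0, 0, 0], [0, 0, 0], 1],
  [[3, 0, 0], [0, 0, 0], 1],
  [[5.5, 0, 0], [0, 0, 0], 1],
  [[7, -0.5, 0], [0, 0, 0], 1],
  [[8, -0.5, 0], [0, 0, 0], 1],
  [[9.3, -1, 0], [0, 0, 2], 1],
  [[10.6, -1.5, 0], [0, 0, 4], 1],
  [[11.9, -2, 0], [0, 0, 6], 1],
  [[13.2, -2.4, 0], [0, 0, 8], 1],
  [[13.9, -2.6, 0], [0, 0, 9], 1],
  [[14.5, -2.7, 0], [0, 0, 10], 1],
])

```text
time: 11.4
eef_pos: [665.7, -62.7, 124.6]
tool_rot: [180.0, 0.3, 171.1]
ft_force: [8.9, 0.2, -3.6]
finger_gap: 0.4
```

```bash
python3 - <<'E'
from k import *
push('c',6);goal('c',-98.9,16,124)
E
```

```text
c t=11.70 al=266.48 P=9.10 Fpush=8.64 Frad=1.72 z=124.6 sd=[0.73 0.61] px=19.4 py=35.8
c shift 3.4 -0.2 z 0.6 turn -0.0 from yaw 171.1 tilt [179.97   0.28]
```

>>> arm_command([
  [[1.3, -0.5, 0], [0, 0, 2], 1],
  [[2.6, -1.0, 0], [0, 0, 4], 1],
  [[3.9, -1.5, 0], [0, 0, 6], 1],
  [[5.2, -1.9, 0], [0, 0, 8], 1],
  [[6.5, -2.2, 0], [0, 0, 10], 1],
  [[7.2, -2.4, 0], [0, 0, 11], 1],
  [[7.8, -2.5, 0], [0, 0, 12], 1],
])

```text
time: 12.4
eef_pos: [657.7, -64.5, 124.6]
tool_rot: [180.0, 0.3, 159.0]
ft_force: [8.9, -0.9, -3.0]
finger_gap: 0.3
```

```bash
python3 - <<'E'
from k import *
push('c',8)
E
```

```text
c t=12.80 al=254.70 P=9.30 Fpush=8.89 Frad=1.56 z=124.6 sd=[0.39 0.52] px=19.5 py=35.6
```

>>> arm_command([
  [[1.3, -0.5, 0], [0, 0, 2], 1],
  [[2.6, -1.0, 0], [0, 0, 4], 1],
  [[3.9, -1.5, 0], [0, 0, 6], 1],
  [[5.2, -1.9, 0], [0, 0, 8], 1],
  [[5.8, -2.1, 0], [0, 0, 9], 1],
  [[6.5, -2.2, 0], [0, 0, 10], 1],
])

```text
time: 13.4
eef_pos: [650.9, -64.8, 124.7]
tool_rot: [179.9, 0.3, 149.0]
ft_force: [9.9, -3.2, -2.9]
finger_gap: 1.0
```

```bash
python3 - <<'E'
from k import *
push('c',8)
E
```

```text
c t=13.80 al=245.01 P=10.26 Fpush=9.89 Frad=1.44 z=124.6 sd=[0.76 0.51] px=19.7 py=35.4
```

>>> arm_command([
  [[1.3, -0.5, 0], [0, 0, 2], 1],
  [[2.6, -1.0, 0], [0, 0, 4], 1],
  [[3.9, -1.5, 0], [0, 0, 6], 1],
  [[4.5, -1.7, 0], [0, 0, 7], 1],
  [[5.2, -1.9, 0], [0, 0, 8], 1],
])

```text
time: 14.3
eef_pos: [645.5, -64.2, 124.7]
tool_rot: [179.9, 0.4, 141.0]
ft_force: [9.4, -5.9, -2.5]
finger_gap: 0.2
```

```bash
python3 - <<'E'
from k import *
push('c',9)
E
```

```text
c t=14.75 al=237.36 P=11.10 Fpush=10.82 Frad=1.15 z=124.7 sd=[0.55 0.56] px=20.0 py=35.2
```

>>> arm_command([
  [[0.8, -0.3, 0], [0, 0, 1.2], 1],
  [[1.5, -0.6, 0], [0, 0, 2.3], 1],
  [[2.2, -0.9, 0], [0, 0, 3.4], 1],
  [[2.2, -0.9, 0], [0, 0, 3.4], 1],
])

```text
time: 15.15
eef_pos: [643.2, -63.8, 124.7]
tool_rot: [179.9, 0.4, 137.6]
ft_force: [9.7, -6.6, -3.7]
finger_gap: 0.1
```

```bash
python3 - <<'E'
from k import *
push('c',10);goal('b',124.6,26,124)
E
```

```text
c t=15.65 al=234.07 P=11.57 Fpush=11.34 Frad=1.01 z=124.7 sd=[0.3  0.59] px=20.0 py=35.1
b shift 131.0 -91.6 z 0.7 turn -76.9 from yaw 137.7 tilt [179.92   0.36]
```

>>> arm_command([
  [[0.8, -0.3, 0], [0, 0, 1.3], 1],
  [[0.8, -0.3, 0], [0, 0, 1.3], 1],
])

```text
time: 15.85
eef_pos: [642.4, -63.6, 124.8]
tool_rot: [179.9, 0.4, 136.3]
ft_force: [8.6, -7.0, -4.0]
finger_gap: 0.0
```

```bash
python3 - <<'E'
from k import *
push('c',10);goal('b',124.6,26,124)
E
```

```text
c t=16.35 al=232.93 P=11.95 Fpush=11.77 Frad=0.80 z=124.7 sd=[0.27 0.53] px=20.1 py=35.1
b shift 128.1 -94.1 z 0.7 turn -78.3 from yaw 136.3 tilt [179.92   0.36]
```

>>> arm_command([
  [[-6, 0, 0], [0, 0, 0], 1],
  [[-6, 0, -30], [0, 0, 0], 1],
  [[0, 0, -60], [0, 0, -8], 1],
  [[126.5, -94, -60], [0, 0, -78.3], 1],
  [[126.5, -94, -60], [0, 0, -78.3], 1],
  [[126.5, -94, -60], [0, 0, -78.3], 1],
  [[126.5, -94, -60], [0, 0, -78.3], 1],
  [[126.5, -94, -60], [0, 0, -78.3], 1],
  [[126.5, -94, -60], [0, 0, -78.3], 1],
  [[126.5, -94, -60], [0, 0, -78.3], 1],
  [[126.5, -94, -60], [0, 0, -78.3], 1],
  [[126.5, -94, -60], [0, 0, -78.3], 1],
  [[126.5, -94, -60], [0, 0, -78.3], 1],
  [[126.5, -94, -40], [0, 0, -78.3], 1],
  [[126.5, -94, -18], [0, 0, -78.3], 1],
  [[126.5, -94, -4], [0, 0, -78.3], 1],
  [[126.5, -94, 0], [0, 0, -78.3], 1],
])

```text
time: 18.05
eef_pos: [483.8, -42.4, 122.8]
tool_rot: [179.9, -0.1, -145.5]
ft_force: [-1.0, -0.1, 0.6]
finger_gap: 0.8
```

```bash
python3 - <<'E'
from k import *
capture("wrist")
goal('b',124.6,26,124);goal('b',124.6,16,124)
E
```

```text
b shift -0.2 -1.1 z -0.9 turn -0.0 from yaw -145.4 tilt [ 1.7992e+02 -6.0000e-02]
b shift -10.2 -1.1 z -0.9 turn -0.0 from yaw -145.4 tilt [ 1.7992e+02 -6.0000e-02]
```

>>> arm_command([
  [[-4, -1, -1], [0, 0, 0], 1],
  [[-8, -1, -1], [0, 0, 0], 1],
  [[-10, -1, -1], [0, 0, 0], 1],
  [[-11.3, -0.5, -1], [0, 0, 2], 1],
  [[-12.6, 0, -1], [0, 0, 4], 1],
  [[-13.9, 0.5, -1], [0, 0, 6], 1],
  [[-15.2, 0.9, -1], [0, 0, 8], 1],
  [[-16.5, 1.2, -1], [0, 0, 10], 1],
  [[-17.8, 1.5, -1], [0, 0, 12], 1],
  [[-19.2, 1.8, -1], [0, 0, 14], 1],
  [[-19.9, 1.9, -1], [0, 0, 15], 1],
  [[-20.5, 2, -1], [0, 0, 16], 1],
])

```text
time: 19.3
eef_pos: [499.4, -29.7, 125.6]
tool_rot: [-180.0, -0.1, -161.3]
ft_force: [-7.6, -4.3, 6.7]
finger_gap: 0.2
```

```bash
python3 - <<'E'
from k import *
push('b',8)
E
```

```text
b t=19.70 al=-250.36 P=9.20 Fpush=8.96 Frad=1.16 z=125.6 sd=[0.34 0.33] px=16.6 py=35.7
```

>>> arm_command([
  [[-1.3, 0.5, 0], [0, 0, 2], 1],
  [[-2.6, 1.0, 0], [0, 0, 4], 1],
  [[-3.9, 1.5, 0], [0, 0, 6], 1],
  [[-5.2, 1.9, 0], [0, 0, 8], 1],
  [[-5.8, 2.1, 0], [0, 0, 9], 1],
  [[-6.5, 2.2, 0], [0, 0, 10], 1],
])

```text
time: 20.3
eef_pos: [504.5, -25.2, 125.6]
tool_rot: [-180.0, -0.2, -171.3]
ft_force: [-10.0, -2.5, 8.7]
finger_gap: 0.6
```

```bash
python3 - <<'E'
from k import *
push('b',8)
E
```

```text
b t=20.70 al=-260.01 P=9.80 Fpush=9.58 Frad=1.00 z=125.5 sd=[0.31 0.46] px=16.8 py=35.9
```

>>> arm_command([
  [[-1.3, 0.5, 0], [0, 0, 2], 1],
  [[-2.6, 1.0, 0], [0, 0, 4], 1],
  [[-3.9, 1.5, 0], [0, 0, 6], 1],
  [[-4.5, 1.7, 0], [0, 0, 7], 1],
  [[-5.2, 1.9, 0], [0, 0, 8], 1],
  [[-5.8, 2.1, 0], [0, 0, 9], 1],
])

```text
time: 21.3
eef_pos: [509.6, -22.0, 125.5]
tool_rot: [-180.0, -0.2, 179.7]
ft_force: [-12.9, -1.1, 8.6]
finger_gap: 0.5
```

```bash
python3 - <<'E'
from k import *
push('b',8)
E
```

```text
b t=21.70 al=91.49 P=11.93 Fpush=11.68 Frad=1.17 z=125.5 sd=[0.69 0.38] px=17.1 py=36.0
```

>>> arm_command([
  [[-0.7, 0.3, 0], [0, 0, 1], 1],
  [[-1.1, 0.5, 0], [0, 0, 1.7], 1],
  [[-1.1, 0.5, 0], [0, 0, 1.7], 1],
])

```text
time: 22.0
eef_pos: [510.7, -21.5, 125.5]
tool_rot: [-180.0, -0.2, 178.0]
ft_force: [-11.7, -1.2, 8.1]
finger_gap: 0.0
```

```bash
python3 - <<'E'
from k import *
push('b',10);goal('d',135.6,26,124)
E
```

```text
b t=22.50 al=89.88 P=11.96 Fpush=11.67 Frad=1.32 z=125.5 sd=[0.44 0.49] px=17.2 py=36.0
d shift -56.2 141.0 z 1.5 turn -47.6 from yaw 178.0 tilt [-179.99   -0.22]
```

>>> arm_command([
  [[6, 0, 0], [0, 0, 0], 1],
  [[6, 0, -30], [0, 0, 0], 1],
  [[0, 0, -60], [0, 0, -8], 1],
  [[-54.7, 141, -60], [0, 0, -47.6], 1],
  [[-54.7, 141, -60], [0, 0, -47.6], 1],
  [[-54.7, 141, -60], [0, 0, -47.6], 1],
  [[-54.7, 141, -60], [0, 0, -47.6], 1],
  [[-54.7, 141, -60], [0, 0, -47.6], 1],
  [[-54.7, 141, -60], [0, 0, -47.6], 1],
  [[-54.7, 141, -40], [0, 0, -47.6], 1],
  [[-54.7, 141, -18], [0, 0, -47.6], 1],
  [[-54.7, 141, -4], [0, 0, -47.6], 1],
  [[-54.7, 141, 1], [0, 0, -47.6], 1],
])

```text
time: 23.8
eef_pos: [571.1, 117.1, 122.8]
tool_rot: [179.9, -0.1, -134.6]
ft_force: [-0.1, 0.1, -0.4]
finger_gap: 0.8
```

```bash
python3 - <<'E'
from k import *
capture("wrist")
goal('d',135.6,16,124)
E
```

```text
d shift -10.6 -0.1 z -1.2 turn -0.1 from yaw -134.5 tilt [ 1.7993e+02 -6.0000e-02]
```

>>> arm_command([
  [[-4, 0, -1], [0, 0, 0], 1],
  [[-8, 0, -1], [0, 0, 0], 1],
  [[-10, 0, -1], [0, 0, 0], 1],
  [[-11.3, 0.5, -1], [0, 0, 2], 1],
  [[-12.6, 1, -1], [0, 0, 4], 1],
  [[-13.9, 1.5, -1], [0, 0, 6], 1],
  [[-15.2, 1.9, -1], [0, 0, 8], 1],
  [[-16.5, 2.2, -1], [0, 0, 10], 1],
  [[-17.8, 2.5, -1], [0, 0, 12], 1],
  [[-19.2, 2.8, -1], [0, 0, 14], 1],
  [[-19.9, 2.9, -1], [0, 0, 15], 1],
  [[-20.5, 3, -1], [0, 0, 16], 1],
])

```text
time: 25.05
eef_pos: [583.1, 133.5, 125.6]
tool_rot: [-180.0, -0.2, -150.4]
ft_force: [-8.4, -5.5, 5.0]
finger_gap: 0.0
```

```bash
python3 - <<'E'
from k import *
push('d',8)
E
```

```text
d t=25.45 al=-238.69 P=9.45 Fpush=9.29 Frad=0.73 z=125.6 sd=[0.41 0.45] px=17.1 py=35.7
```

>>> arm_command([
  [[-1.3, 0.5, 0], [0, 0, 2], 1],
  [[-2.6, 1.0, 0], [0, 0, 4], 1],
  [[-3.9, 1.5, 0], [0, 0, 6], 1],
  [[-4.5, 1.7, 0], [0, 0, 7], 1],
  [[-5.2, 1.9, 0], [0, 0, 8], 1],
])

```text
time: 25.95
eef_pos: [586.4, 137.8, 125.6]
tool_rot: [-180.0, -0.2, -158.4]
ft_force: [-9.4, -5.1, 6.6]
finger_gap: 0.5
```

```bash
python3 - <<'E'
from k import *
push('d',8)
E
```

```text
d t=26.35 al=-246.52 P=10.25 Fpush=10.03 Frad=1.02 z=125.6 sd=[0.7  0.31] px=17.2 py=35.8
```

>>> arm_command([
  [[-1.3, 0.5, 0], [0, 0, 2], 1],
  [[-2.6, 1.0, 0], [0, 0, 4], 1],
  [[-3.2, 1.3, 0], [0, 0, 5], 1],
  [[-3.9, 1.5, 0], [0, 0, 6], 1],
])

```text
time: 26.75
eef_pos: [589.3, 140.8, 125.6]
tool_rot: [-180.0, -0.2, -164.4]
ft_force: [-10.8, -4.5, 6.9]
finger_gap: 0.2
```

```bash
python3 - <<'E'
from k import *
push('d',9)
E
```

```text
d t=27.20 al=-252.37 P=11.09 Fpush=10.88 Frad=0.95 z=125.6 sd=[0.48 0.59] px=17.3 py=35.9
```

>>> arm_command([
  [[-1.3, 0.5, 0], [0, 0, 2], 1],
  [[-2.0, 0.8, 0], [0, 0, 3.2], 1],
  [[-2.7, 1.1, 0], [0, 0, 4.2], 1],
  [[-2.7, 1.1, 0], [0, 0, 4.2], 1],
])

```text
time: 27.6
eef_pos: [591.5, 142.7, 125.6]
tool_rot: [-180.0, -0.2, -168.6]
ft_force: [-11.3, -4.7, 7.9]
finger_gap: 0.4
```

```bash
python3 - <<'E'
from k import *
push('d',10);goal('a',15.2,24,124)
E
```

```text
d t=28.10 al=-256.46 P=11.97 Fpush=11.63 Frad=1.49 z=125.6 sd=[0.25 0.58] px=17.3 py=35.9
a shift 78.0 -17.9 z 1.6 turn 86.2 from yaw -168.6 tilt [-179.98   -0.21]
```

All four are now snug: held readings are 11.95–12.05, about 2.95 N above the free-running reading of about 9.05, which corresponds to 12.6–12.8 N of slow push. Pass 2 starts with a.

>>> arm_command([
  [[6, 0, 0], [0, 0, 0], 1],
  [[6, 0, -30], [0, 0, 0], 1],
  [[10, 0, -60], [0, 0, 8], 1],
  [[79.6, -18, -60], [0, 0, 86.2], 1],
  [[79.6, -18, -60], [0, 0, 86.2], 1],
  [[79.6, -18, -60], [0, 0, 86.2], 1],
  [[79.6, -18, -60], [0, 0, 86.2], 1],
  [[79.6, -18, -60], [0, 0, 86.2], 1],
  [[79.6, -18, -60], [0, 0, 86.2], 1],
  [[79.6, -18, -60], [0, 0, 86.2], 1],
  [[79.6, -18, -60], [0, 0, 86.2], 1],
  [[79.6, -18, -60], [0, 0, 86.2], 1],
  [[79.6, -18, -60], [0, 0, 86.2], 1],
  [[79.6, -18, -40], [0, 0, 86.2], 1],
  [[79.6, -18, -18], [0, 0, 86.2], 1],
  [[79.6, -18, -4], [0, 0, 86.2], 1],
  [[79.6, -18, 1], [0, 0, 86.2], 1],
  [[79.6, -18, 1], [0, 0, 86.2], 1],
])

```text
time: 29.9
eef_pos: [518.2, 109.6, 123.8]
tool_rot: [-180.0, -0.0, 105.3]
ft_force: [-1.2, -0.1, -0.1]
finger_gap: 0.5
```

```bash
python3 - <<'E'
from k import *
goal('a',15.2,16,124);arc('a',16,[4,8,12,16,20,22,24])
E
```

```text
a shift -8.0 0.3 z -0.2 turn 0.1 from yaw 105.3 tilt [-1.7998e+02 -1.0000e-02]
4 [-2.55  1.03]
8 [-5.17  1.88]
12 [-7.83  2.54]
16 [-10.54   3.02]
20 [-13.28   3.3 ]
22 [-14.65   3.37]
24 [-16.03   3.4 ]
```

>>> arm_command([
  [[-4, 0, 0], [0, 0, 0], 1],
  [[-7, 0, 0], [0, 0, 0], 1],
  [[-8, 0, 0], [0, 0, 0], 1],
  [[-9.3, 0.5, 0], [0, 0, 2], 1],
  [[-10.6, 1.0, 0], [0, 0, 4], 1],
  [[-11.9, 1.5, 0], [0, 0, 6], 1],
  [[-13.2, 1.9, 0], [0, 0, 8], 1],
  [[-14.5, 2.2, 0], [0, 0, 10], 1],
  [[-15.8, 2.5, 0], [0, 0, 12], 1],
  [[-17.2, 2.8, 0], [0, 0, 14], 1],
  [[-18.5, 3, 0], [0, 0, 16], 1],
  [[-19.9, 3.2, 0], [0, 0, 18], 1],
  [[-20.6, 3.2, 0], [0, 0, 19], 1],
  [[-21.3, 3.3, 0], [0, 0, 20], 1],
  [[-21.3, 3.3, 0], [0, 0, 20], 1],
])

```text
time: 31.4
eef_pos: [527.2, 91.9, 124.8]
tool_rot: [179.9, -0.2, 85.2]
ft_force: [-1.3, 14.4, 4.2]
finger_gap: 0.4
```

```bash
python3 - <<'E'
from k import *
push('a',3)
E
```

```text
a t=31.55 al=-1.76 P=14.52 Fpush=14.03 Frad=2.04 z=124.8 sd=[0.52 0.5 ] px=17.9 py=35.7
```

>>> arm_command([
  [[-0.7, 0.3, 0], [0, 0, 1.1], 1],
  [[-1.4, 0.6, 0], [0, 0, 2.2], 1],
  [[-2.1, 0.9, 0], [0, 0, 3.3], 1],
  [[-2.8, 1.1, 0], [0, 0, 4.4], 1],
  [[-3.5, 1.4, 0], [0, 0, 5.5], 1],
])

```text
time: 32.05
eef_pos: [528.4, 88.6, 124.9]
tool_rot: [179.9, -0.3, 79.7]
ft_force: [0.2, 16.2, 4.7]
finger_gap: 0.4
```

>>> arm_command([
  [[-0.4, 0.1, 0], [0, 0, 0.6], 1],
])

```text
time: 32.15
eef_pos: [528.5, 88.2, 124.8]
tool_rot: [179.9, -0.3, 79.1]
ft_force: [0.6, 16.6, 4.2]
finger_gap: 0.5
```

>>> arm_command([
  [[0, 0, 0], [0, 0, 0], 1],
])

```text
time: 32.25
eef_pos: [528.5, 88.2, 124.8]
tool_rot: [179.9, -0.3, 79.1]
ft_force: [0.5, 16.5, 3.5]
finger_gap: 0.3
```

>>> arm_command([
  [[0, 0, 0], [0, 0, 0], 1],
])

```text
time: 32.35
eef_pos: [528.5, 88.2, 124.9]
tool_rot: [179.9, -0.3, 79.1]
ft_force: [-0.1, 14.8, 4.2]
finger_gap: 0.3
```

>>> arm_command([
  [[0, 0, 0], [0, 0, 0], 1],
])

```text
time: 32.45
eef_pos: [528.5, 88.2, 124.8]
tool_rot: [179.9, -0.3, 79.1]
ft_force: [1.3, 15.5, 3.3]
finger_gap: 0.5
```

>>> arm_command([
  [[0, 0, 0], [0, 0, 0], 1],
])

```text
time: 32.55
eef_pos: [528.5, 88.2, 124.9]
tool_rot: [179.9, -0.3, 79.1]
ft_force: [-0.0, 16.1, 3.6]
finger_gap: 0.7
```

```bash
python3 - <<'E'
from k import *
push('a',2)
E
```

```text
a t=32.65 al=-7.48 P=16.26 Fpush=15.59 Frad=2.76 z=124.9 sd=[0.35 0.4 ] px=18.1 py=35.6
```

a is firm: reading about 16.4, turned about 0.68 rad past the bite, which is about 17.5–17.9 N of slow push. Next is c.

```bash
python3 - <<'E'
from k import *
goal('c',232.9,24,124)
E
```

```text
c shift -130.1 148.2 z 0.9 turn -63.8 from yaw 79.1 tilt [179.94  -0.27]
```

>>> arm_command([
  [[6, 0, 0], [0, 0, 0], 1],
  [[6, 0, -30], [0, 0, 0], 1],
  [[0, 0, -60], [0, 0, -8], 1],
  [[-128, 148, -60], [0, 0, -63.8], 1],
  [[-128, 148, -60], [0, 0, -63.8], 1],
  [[-128, 148, -60], [0, 0, -63.8], 1],
  [[-128, 148, -60], [0, 0, -63.8], 1],
  [[-128, 148, -60], [0, 0, -63.8], 1],
  [[-128, 148, -60], [0, 0, -63.8], 1],
  [[-128, 148, -60], [0, 0, -63.8], 1],
  [[-128, 148, -60], [0, 0, -63.8], 1],
  [[-128, 148, -40], [0, 0, -63.8], 1],
  [[-128, 148, -18], [0, 0, -63.8], 1],
  [[-128, 148, -4], [0, 0, -63.8], 1],
  [[-128, 148, 1], [0, 0, -63.8], 1],
  [[-128, 148, 1], [0, 0, -63.8], 1],
])

```text
time: 34.25
eef_pos: [649.3, -67.8, 122.8]
tool_rot: [-180.0, -0.0, 142.9]
ft_force: [0.6, 0.2, 0.1]
finger_gap: 0.6
```

```bash
python3 - <<'E'
from k import *
goal('c',232.9,16,124)
E
```

```text
c shift 8.0 0.4 z -1.2 turn -0.0 from yaw 142.9 tilt [-1.7999e+02 -3.0000e-02]
```

>>> arm_command([
  [[4, 0.4, -1], [0, 0, 0], 1],
  [[7, 0.4, -1], [0, 0, 0], 1],
  [[8, 0.4, -1], [0, 0, 0], 1],
  [[9.3, -0.1, -1], [0, 0, 2], 1],
  [[10.6, -0.6, -1], [0, 0, 4], 1],
  [[11.9, -1.1, -1], [0, 0, 6], 1],
  [[13.2, -1.5, -1], [0, 0, 8], 1],
  [[14.5, -1.8, -1], [0, 0, 10], 1],
  [[15.8, -2.1, -1], [0, 0, 12], 1],
  [[17.2, -2.4, -1], [0, 0, 14], 1],
  [[18.5, -2.6, -1], [0, 0, 16], 1],
  [[19.9, -2.8, -1], [0, 0, 18], 1],
  [[21.3, -2.9, -1], [0, 0, 20], 1],
  [[22, -2.9, -1], [0, 0, 21], 1],
  [[22.7, -3, -1], [0, 0, 22], 1],
  [[22.7, -3, -1], [0, 0, 22], 1],
])

```text
time: 35.85
eef_pos: [631.6, -58.5, 125.2]
tool_rot: [179.7, 0.4, 120.8]
ft_force: [10.3, -8.4, -2.3]
finger_gap: 0.5
```

```bash
python3 - <<'E'
from k import *
push('c',4)
E
```

```text
c t=36.05 al=215.42 P=14.42 Fpush=13.00 Frad=5.36 z=125.2 sd=[0.51 0.23] px=18.9 py=35.1
```

>>> arm_command([
  [[0.7, 0.1, 0], [0, 0, 1], 1],
  [[1.3, 0, 0], [0, 0, 2], 1],
  [[2, -0.2, 0], [0, 0, 3], 1],
  [[2, -0.2, 0], [0, 0, 3], 1],
])

```text
time: 36.45
eef_pos: [630.1, -57.5, 125.3]
tool_rot: [179.8, 0.4, 117.8]
ft_force: [9.3, -11.5, -2.3]
finger_gap: 0.6
```

>>> arm_command([
  [[0, 0, 0], [0, 0, 0], 1],
])

```text
time: 36.55
eef_pos: [630.1, -57.5, 125.3]
tool_rot: [179.8, 0.4, 117.8]
ft_force: [8.6, -11.0, -1.9]
finger_gap: 0.5
```

>>> arm_command([
  [[0, 0, 0], [0, 0, 0], 1],
])

```text
time: 36.65
eef_pos: [630.1, -57.5, 125.3]
tool_rot: [179.8, 0.4, 117.8]
ft_force: [8.8, -10.4, -1.2]
finger_gap: 0.7
```

>>> arm_command([
  [[0, 0, 0], [0, 0, 0], 1],
])

```text
time: 36.75
eef_pos: [630.1, -57.6, 125.3]
tool_rot: [179.8, 0.4, 117.8]
ft_force: [9.1, -11.4, -1.1]
finger_gap: 0.4
```

```bash
python3 - <<'E'
from k import *
push('c',3)
E
```

```text
c t=36.90 al=212.78 P=15.29 Fpush=14.61 Frad=2.62 z=125.2 sd=[0.51 0.37] px=19.1 py=34.9
```

>>> arm_command([
  [[0.7, -0.1, 0], [0, 0, 1], 1],
  [[1.3, -0.2, 0], [0, 0, 2], 1],
  [[2, -0.4, 0], [0, 0, 3], 1],
  [[2.7, -0.6, 0], [0, 0, 4], 1],
  [[2.7, -0.6, 0], [0, 0, 4], 1],
])

```text
time: 37.4
eef_pos: [628.0, -56.0, 125.3]
tool_rot: [179.8, 0.4, 113.8]
ft_force: [7.4, -14.7, -1.4]
finger_gap: 0.3
```

>>> arm_command([
  [[0, 0, 0], [0, 0, 0], 1],
])

```text
time: 37.5
eef_pos: [628.0, -56.0, 125.3]
tool_rot: [179.8, 0.4, 113.8]
ft_force: [6.8, -14.4, -0.2]
finger_gap: 0.3
```

>>> arm_command([
  [[0, 0, 0], [0, 0, 0], 1],
])

```text
time: 37.6
eef_pos: [628.0, -56.0, 125.3]
tool_rot: [179.8, 0.4, 113.8]
ft_force: [6.1, -13.8, -1.2]
finger_gap: 0.6
```

>>> arm_command([
  [[0, 0, 0], [0, 0, 0], 1],
])

```text
time: 37.7
eef_pos: [628.0, -56.0, 125.3]
tool_rot: [179.8, 0.4, 113.8]
ft_force: [7.4, -15.0, -0.7]
finger_gap: 0.3
```

>>> arm_command([
  [[0, 0, 0], [0, 0, 0], 1],
])

```text
time: 37.8
eef_pos: [628.0, -56.0, 125.3]
tool_rot: [179.8, 0.4, 113.8]
ft_force: [6.5, -14.4, -0.7]
finger_gap: 0.4
```

```bash
python3 - <<'E'
from k import *
push('c',2)
E
```

```text
c t=37.90 al=209.07 P=15.41 Fpush=15.52 Frad=-0.16 z=125.3 sd=[0.27 0.18] px=19.3 py=34.9
```

>>> arm_command([
  [[0.6, -0.2, 0], [0, 0, 0.9], 1],
  [[1.1, -0.4, 0], [0, 0, 1.6], 1],
  [[1.1, -0.4, 0], [0, 0, 1.6], 1],
])

```text
time: 38.2
eef_pos: [627.2, -55.4, 125.3]
tool_rot: [179.8, 0.4, 112.2]
ft_force: [6.5, -16.1, -0.4]
finger_gap: 0.6
```

>>> arm_command([
  [[0, 0, 0], [0, 0, 0], 1],
])

```text
time: 38.3
eef_pos: [627.2, -55.4, 125.3]
tool_rot: [179.8, 0.4, 112.2]
ft_force: [6.4, -16.8, -0.1]
finger_gap: 0.3
```

>>> arm_command([
  [[0, 0, 0], [0, 0, 0], 1],
])

```text
time: 38.4
eef_pos: [627.1, -55.4, 125.3]
tool_rot: [179.8, 0.4, 112.2]
ft_force: [5.8, -16.2, 0.1]
finger_gap: 0.4
```

>>> arm_command([
  [[0, 0, 0], [0, 0, 0], 1],
])

```text
time: 38.5
eef_pos: [627.1, -55.4, 125.3]
tool_rot: [179.8, 0.4, 112.2]
ft_force: [5.1, -15.2, -0.6]
finger_gap: 0.1
```

```bash
python3 - <<'E'
from k import *
push('c',0);goal('b',89.9,24,124)
E
```

```text
c t=38.50 al=207.49 P=15.66 Fpush=16.02 Frad=-1.02 z=125.3 sd=[0. 0.] px=19.3 py=34.8
b shift 77.9 -102.6 z 1.3 turn -67.7 from yaw 112.2 tilt [179.84   0.44]
```

>>> arm_command([
  [[-6, 0, 0], [0, 0, 0], 1],
  [[-6, 0, -30], [0, 0, 0], 1],
  [[0, 0, -60], [0, 0, -8], 1],
  [[75.7, -102.6, -60], [0, 0, -67.7], 1],
  [[75.7, -102.6, -60], [0, 0, -67.7], 1],
  [[75.7, -102.6, -60], [0, 0, -67.7], 1],
  [[75.7, -102.6, -60], [0, 0, -67.7], 1],
  [[75.7, -102.6, -60], [0, 0, -67.7], 1],
  [[75.7, -102.6, -60], [0, 0, -67.7], 1],
  [[75.7, -102.6, -60], [0, 0, -67.7], 1],
  [[75.7, -102.6, -60], [0, 0, -67.7], 1],
  [[75.7, -102.6, -40], [0, 0, -67.7], 1],
  [[75.7, -102.6, -18], [0, 0, -67.7], 1],
  [[75.7, -102.6, -4], [0, 0, -67.7], 1],
  [[75.7, -102.6, 0], [0, 0, -67.7], 1],
  [[75.7, -102.6, 0], [0, 0, -67.7], 1],
])

```text
time: 40.1
eef_pos: [501.9, -20.8, 123.9]
tool_rot: [180.0, -0.0, 179.9]
ft_force: [1.0, 0.8, -0.2]
finger_gap: 0.3
```

```bash
python3 - <<'E'
from k import *
goal('b',89.9,16,124)
E
```

```text
b shift -8.8 -1.3 z -0.1 turn -0.0 from yaw 179.9 tilt [ 1.7999e+02 -3.0000e-02]
```

>>> arm_command([
  [[-5, -1.3, 0], [0, 0, 0], 1],
  [[-8, -1.3, 0], [0, 0, 0], 1],
  [[-9, -1.3, 0], [0, 0, 0], 1],
  [[-10.3, -0.8, 0], [0, 0, 2], 1],
  [[-11.6, -0.3, 0], [0, 0, 4], 1],
  [[-12.9, 0.2, 0], [0, 0, 6], 1],
  [[-14.2, 0.6, 0], [0, 0, 8], 1],
  [[-15.5, 0.9, 0], [0, 0, 10], 1],
  [[-16.8, 1.2, 0], [0, 0, 12], 1],
  [[-18.2, 1.5, 0], [0, 0, 14], 1],
  [[-19.5, 1.7, 0], [0, 0, 16], 1],
  [[-20.9, 1.9, 0], [0, 0, 18], 1],
  [[-22.3, 2, 0], [0, 0, 20], 1],
  [[-23, 2, 0], [0, 0, 21], 1],
  [[-23.7, 2, 0], [0, 0, 22], 1],
  [[-23.7, 2, 0], [0, 0, 22], 1],
])

```text
time: 41.7
eef_pos: [523.9, -18.2, 124.5]
tool_rot: [-179.9, -0.3, 158.0]
ft_force: [-14.1, 1.6, 9.6]
finger_gap: 0.6
```

>>> arm_command([
  [[0, 0, 0], [0, 0, 0], 1],
])

```text
time: 41.8
eef_pos: [523.9, -18.2, 124.5]
tool_rot: [-179.9, -0.3, 158.0]
ft_force: [-15.5, 2.9, 11.1]
finger_gap: 0.4
```

>>> arm_command([
  [[0, 0, 0], [0, 0, 0], 1],
])

```text
time: 41.9
eef_pos: [523.9, -18.2, 124.5]
tool_rot: [-179.9, -0.3, 158.0]
ft_force: [-14.0, 2.8, 9.6]
finger_gap: 0.3
```

```bash
python3 - <<'E'
from k import *
push('b',3)
E
```

```text
b t=42.05 al=70.30 P=15.32 Fpush=14.61 Frad=3.07 z=124.5 sd=[0.6  0.47] px=17.4 py=36.0
```

>>> arm_command([
  [[-0.7, 0.1, 0], [0, 0, 1], 1],
  [[-1.3, 0.2, 0], [0, 0, 2], 1],
  [[-2, 0.5, 0], [0, 0, 3], 1],
  [[-2.9, 0.8, 0], [0, 0, 4.5], 1],
  [[-2.9, 0.8, 0], [0, 0, 4.5], 1],
])

```text
time: 42.55
eef_pos: [526.8, -18.1, 124.5]
tool_rot: [-180.0, -0.3, 153.5]
ft_force: [-15.0, 5.5, 10.9]
finger_gap: 0.6
```

>>> arm_command([
  [[0, 0, 0], [0, 0, 0], 1],
])

```text
time: 42.65
eef_pos: [526.8, -18.1, 124.5]
tool_rot: [-180.0, -0.3, 153.5]
ft_force: [-14.7, 5.1, 11.5]
finger_gap: 0.6
```

>>> arm_command([
  [[0, 0, 0], [0, 0, 0], 1],
])

```text
time: 42.75
eef_pos: [526.8, -18.0, 124.5]
tool_rot: [-180.0, -0.3, 153.5]
ft_force: [-14.6, 5.8, 10.3]
finger_gap: 0.3
```

>>> arm_command([
  [[0, 0, 0], [0, 0, 0], 1],
])

```text
time: 42.85
eef_pos: [526.8, -18.1, 124.5]
tool_rot: [-180.0, -0.3, 153.5]
ft_force: [-15.2, 6.1, 10.5]
finger_gap: 0.7
```

>>> arm_command([
  [[0, 0, 0], [0, 0, 0], 1],
])

```text
time: 42.95
eef_pos: [526.8, -18.1, 124.5]
tool_rot: [-180.0, -0.3, 153.5]
ft_force: [-14.7, 6.0, 11.5]
finger_gap: 0.5
```

```bash
python3 - <<'E'
from k import *
push('b',2);goal('d',103.5,24,124)
E
```

```text
b t=43.05 al=66.12 P=15.57 Fpush=15.22 Frad=1.54 z=124.5 sd=[0.32 0.43] px=17.6 py=35.9
d shift 19.6 167.2 z 0.5 turn -40.0 from yaw 153.5 tilt [-179.96   -0.32]
```

>>> arm_command([
  [[-0.7, 0.2, 0], [0, 0, 1], 1],
  [[-0.7, 0.2, 0], [0, 0, 1], 1],
])

```text
time: 43.25
eef_pos: [527.5, -18.0, 124.5]
tool_rot: [-180.0, -0.3, 152.5]
ft_force: [-15.3, 6.4, 10.8]
finger_gap: 0.7
```

>>> arm_command([
  [[0, 0, 0], [0, 0, 0], 1],
])

```text
time: 43.35
eef_pos: [527.5, -18.1, 124.5]
tool_rot: [-180.0, -0.3, 152.5]
ft_force: [-14.8, 6.6, 10.8]
finger_gap: 0.5
```

>>> arm_command([
  [[0, 0, 0], [0, 0, 0], 1],
])

```text
time: 43.45
eef_pos: [527.5, -18.1, 124.5]
tool_rot: [-180.0, -0.3, 152.5]
ft_force: [-15.2, 6.5, 10.9]
finger_gap: -0.0
```

```bash
python3 - <<'E'
from k import *
push('b',1);goal('d',103.5,24,124)
E
```

```text
b t=43.50 al=65.16 P=16.42 Fpush=16.23 Frad=0.87 z=124.5 sd=[0.44 0.18] px=17.7 py=36.0
d shift 23.1 166.5 z 0.5 turn -41.0 from yaw 152.5 tilt [-179.97   -0.33]
```

b is firm at a reading of about 16.5. Now d.

>>> arm_command([
  [[6, 0, 0], [0, 0, 0], 1],
  [[6, 0, -30], [0, 0, 0], 1],
  [[8, 0, -60], [0, 0, -8], 1],
  [[25, 166.5, -60], [0, 0, -41], 1],
  [[25, 166.5, -60], [0, 0, -41], 1],
  [[25, 166.5, -60], [0, 0, -41], 1],
  [[25, 166.5, -60], [0, 0, -41], 1],
  [[25, 166.5, -60], [0, 0, -41], 1],
  [[25, 166.5, -60], [0, 0, -41], 1],
  [[25, 166.5, -40], [0, 0, -41], 1],
  [[25, 166.5, -18], [0, 0, -41], 1],
  [[25, 166.5, -4], [0, 0, -41], 1],
  [[25, 166.5, 0], [0, 0, -41], 1],
  [[25, 166.5, 0], [0, 0, -41], 1],
])

```text
time: 44.9
eef_pos: [584.1, 139.3, 124.1]
tool_rot: [-180.0, -0.0, -166.6]
ft_force: [-0.5, -0.9, 0.5]
finger_gap: 0.0
```

```bash
python3 - <<'E'
from k import *
goal('d',103.5,16,124)
E
```

```text
d shift -8.0 1.0 z 0.1 turn -0.1 from yaw -166.6 tilt [-1.8e+02 -1.0e-02]
```

>>> arm_command([
  [[-5, 0.8, 0], [0, 0, 0], 1],
  [[-7, 0.8, 0], [0, 0, 0], 1],
  [[-8, 0.8, 0], [0, 0, 0], 1],
  [[-9.3, 1.2, 0], [0, 0, 2], 1],
  [[-10.6, 1.7, 0], [0, 0, 4], 1],
  [[-11.9, 2.1, 0], [0, 0, 6], 1],
  [[-13.2, 2.5, 0], [0, 0, 8], 1],
  [[-14.5, 2.8, 0], [0, 0, 10], 1],
  [[-15.8, 3.1, 0], [0, 0, 12], 1],
  [[-17.2, 3.3, 0], [0, 0, 14], 1],
  [[-18.5, 3.5, 0], [0, 0, 16], 1],
  [[-19.9, 3.6, 0], [0, 0, 18], 1],
  [[-21.3, 3.6, 0], [0, 0, 20], 1],
  [[-22, 3.6, 0], [0, 0, 21], 1],
  [[-22.7, 3.6, 0], [0, 0, 22], 1],
  [[-22.7, 3.6, 0], [0, 0, 22], 1],
])

```text
time: 46.5
eef_pos: [603.4, 149.4, 124.6]
tool_rot: [-180.0, -0.3, 171.5]
ft_force: [-14.4, -0.4, 9.6]
finger_gap: 0.5
```

>>> arm_command([
  [[0, 0, 0], [0, 0, 0], 1],
])

```text
time: 46.6
eef_pos: [603.4, 149.4, 124.7]
tool_rot: [-180.0, -0.3, 171.5]
ft_force: [-14.8, 2.0, 8.7]
finger_gap: 0.2
```

>>> arm_command([
  [[0, 0, 0], [0, 0, 0], 1],
])

```text
time: 46.7
eef_pos: [603.4, 149.4, 124.7]
tool_rot: [-180.0, -0.3, 171.5]
ft_force: [-14.9, 1.6, 9.4]
finger_gap: 0.3
```

```bash
python3 - <<'E'
from k import *
push('d',2)
E
```

```text
d t=46.80 al=84.26 P=15.18 Fpush=15.00 Frad=0.82 z=124.7 sd=[0.61 0.28] px=17.7 py=36.2
```

>>> arm_command([
  [[-0.7, 0.2, 0], [0, 0, 1], 1],
  [[-1.3, 0.4, 0], [0, 0, 2], 1],
  [[-2, 0.7, 0], [0, 0, 3], 1],
  [[-3.2, 1.1, 0], [0, 0, 5], 1],
  [[-3.2, 1.1, 0], [0, 0, 5], 1],
])

```text
time: 47.3
eef_pos: [606.6, 150.3, 124.7]
tool_rot: [-180.0, -0.3, 166.5]
ft_force: [-16.8, 2.6, 9.9]
finger_gap: 0.5
```

>>> arm_command([
  [[0, 0, 0], [0, 0, 0], 1],
])

```text
time: 47.4
eef_pos: [606.6, 150.3, 124.7]
tool_rot: [-180.0, -0.3, 166.6]
ft_force: [-14.8, 2.0, 9.1]
finger_gap: 0.5
```

>>> arm_command([
  [[0, 0, 0], [0, 0, 0], 1],
])

```text
time: 47.5
eef_pos: [606.6, 150.3, 124.7]
tool_rot: [-180.0, -0.3, 166.6]
ft_force: [-15.7, 2.4, 9.7]
finger_gap: 0.4
```

>>> arm_command([
  [[0, 0, 0], [0, 0, 0], 1],
])

```text
time: 47.6
eef_pos: [606.6, 150.3, 124.7]
tool_rot: [-180.0, -0.3, 166.6]
ft_force: [-15.7, 2.6, 9.2]
finger_gap: 0.1
```

>>> arm_command([
  [[0, 0, 0], [0, 0, 0], 1],
])

```text
time: 47.7
eef_pos: [606.6, 150.3, 124.7]
tool_rot: [-180.0, -0.3, 166.6]
ft_force: [-15.4, 1.9, 9.7]
finger_gap: 0.6
```

```bash
python3 - <<'E'
from k import *
push('d',2)
E
```

```text
d t=47.80 al=79.59 P=16.00 Fpush=15.70 Frad=1.28 z=124.7 sd=[0.21 0.44] px=17.9 py=36.2
```

>>> arm_command([
  [[-0.8, 0.3, 0], [0, 0, 1.2], 1],
  [[-0.8, 0.3, 0], [0, 0, 1.2], 1],
])

```text
time: 48.0
eef_pos: [607.4, 150.5, 124.7]
tool_rot: [-180.0, -0.3, 165.3]
ft_force: [-16.6, 2.3, 10.1]
finger_gap: 0.5
```

>>> arm_command([
  [[0, 0, 0], [0, 0, 0], 1],
])

```text
time: 48.1
eef_pos: [607.4, 150.5, 124.7]
tool_rot: [-180.0, -0.3, 165.4]
ft_force: [-15.9, 3.3, 10.1]
finger_gap: 0.2
```

>>> arm_command([
  [[0, 0, 0], [0, 0, 0], 1],
])

```text
time: 48.2
eef_pos: [607.4, 150.5, 124.7]
tool_rot: [-180.0, -0.3, 165.4]
ft_force: [-16.7, 2.7, 10.6]
finger_gap: 0.5
```

```bash
python3 - <<'E'
from k import *
push('d',2)
E
```

```text
d t=48.30 al=78.44 P=16.46 Fpush=16.05 Frad=1.73 z=124.7 sd=[0.49 0.36] px=17.9 py=36.2
```

>>> arm_command([
  [[6, 0, 0], [0, 0, 0], 1],
  [[8, 0, 0], [0, 0, 0], 1],
  [[8, 0, -40], [0, 0, 0], 1],
  [[8, 0, -80], [0, 0, 0], 1],
  [[40, 40, -120], [0, 0, 0], 1],
  [[40, 40, -150], [0, 0, 0], 1],
  [[40, 40, -150], [0, 0, 0], 1],
])

```text
time: 49.0
eef_pos: [581.8, 200.0, 279.8]
tool_rot: [179.8, 0.5, 165.4]
ft_force: [-0.7, -1.0, 0.6]
finger_gap: 0.2
```

```bash
python3 - <<'E'
from k import *
p,d=capture("top");cv2.imwrite("pics/top1.png",p);print(get_obs()['eef_pos'],get_obs()['ft_force'],get_obs()['time'])
q=cv2.imread("pics/top0.png")
z=np.hstack([q[155:325,90:400],p[155:325,90:400]]);cv2.imwrite("pics/z1.png",np.vstack([cv2.resize(q[155:325,90:400],None,fx=1.7,fy=1.7),cv2.resize(p[155:325,90:400],None,fx=1.7,fy=1.7)]))
E
```

```text
[581.47095415 199.03792917 276.50658101] [ 0.71995177 -0.29296431 -0.87836604] 49.05
```

View pics/z1.png

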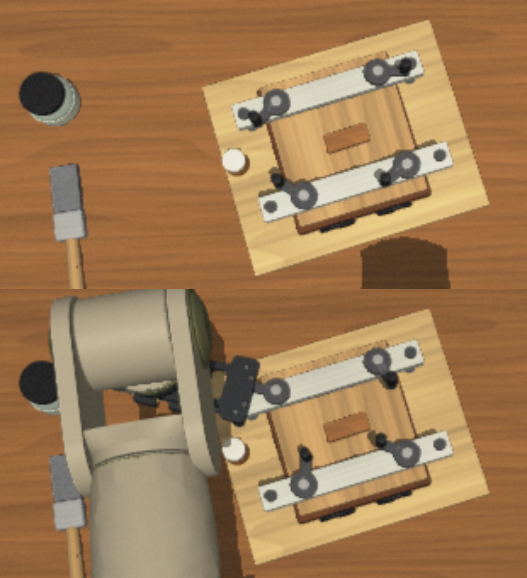

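The before/after view shows the handles turned clockwise. The plate, wedge (347,425), glue jar (235,450), brush and lacquer jar are where they were, and the arm is clear of everything. Handing in.

```bash
python3 -c "
from rig import *
print(hand_in())"
```

```text
the job is handed in; nothing more can be done
None
```

I tightened the four knobs in star order a → c → b → d, first all to snug and then all to firm. I pushed with closed fingers, backed the arm off clear of everything, and handed in at about 49 s of the 72 s limit.

| Knob | Snug reading (N) | Firm reading, held push (N) | Turn past the bite (rad, estimated) |
|---|---|---|---|
| a | 12.05 | about 16.4 | 0.68 |
| c | 11.95 | about 16.5 | 0.70 |
| b | 11.96 | about 16.4 | 0.68 |
| d | 11.97 | about 16.5 | 0.69 |

- **Readings run low:** held with the screws still free, the push read about 9.0 N instead of the stated 9.7 N. Allowing for that, I take the true slow push as about 12.7–13 N snug and 17–18 N firm. No push reading came near 20 N.
- **Disagreement:** the measured force rose more slowly with angle than the stated 12 N per radian. I stopped each knob where both estimates fell in or near the target range. By angle alone, the firm pushes would be about 17.8–18.1 N.
- **Knob c is the least certain:** its position was less exact, and its last force readings scattered between about 15.7 and 16.8 N.
- **Last picture:** the plate, wedge, glue jar, brush and lacquer jar were unmoved. It did not include the dish and tape, but the arm did not work near them.

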